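# Index the piston table to its next hole

### The arm

A 6-joint arm with a two-finger parallel gripper is mounted at the origin on the work surface. World frame = base frame: x ahead of the robot, y to its left, z up, the work surface at z = 0. Lengths are in m, angles in rad, forces in N, time in s.
With the tool pointing down it reaches from about 0.35 to 0.85 m from the base axis. Payload 8.1 kg.
Tool frame: the origin (TCP) lies midway between the tips of the shut fingers; the grasp point (between the pads) lies 19 mm behind it; z points along the fingers, x is the direction in which the jaws open and shut, and the axes are right-handed (so a half turn about z gives the same grasp; the last joint's range is limited). The gripper opens to 85 mm and grips with 20 to 120 N. Pads are 22 mm wide; open, the fingers measure 114 mm over their backs; the gripper's body (76 mm by 85 mm) begins 54 mm behind the grasp point. The pads swing forward as they close: fully open they stand 13 mm farther back than shut.
Start: joints at [1.192, 0.13, 1.488, -0, 1.523, -0.085], TCP at [0.174, 0.574, 0.231] pointing down, gripper open.
Joint ranges: [-2.96, 2.96], [-0.89, 2.26], [0.02, 2.5], [-1.34, 4.48], [0, 2.73], [-2.66, 2.66]. Speed limits (rad/s): [2.39, 2.39, 2.79, 3.14, 3.14, 3.14].

### API

Orientations are given as [roll, pitch, yaw] about the fixed x, y, z axes, in that order (R = Rz(yaw) Ry(pitch) Rx(roll)).
In Python, from cell import bot gives the robot as it stands. The module is installed in compiled form; this text tells all that it offers.
- The arm moves only by the tool servo_tool, never from a script. Its arguments are lists of equal length, an entry for each row: "fingers": the closure, from 0 (fully open) to 1 (shut); "delta_pos": the shift along the world's x, y, z in cm, a list of three; "delta_rot": the turn, a rotation vector about the world's x, y, z in degrees, a list of three. In form: {"fingers": [fingers, ...], "delta_pos": [[x, y, z], ...], "delta_rot": [[ax, ay, az], ...]}. A call has 1 to 12 rows; each row shifts and turns the commanded pose from where the row before left it; what a row does not reach is not made up. A row lasts 1/8 s, in which the tool goes at most 62.5 mm and 10.7 degrees, less where a joint would pass 70% of its speed; a pose out of reach is approached as far as the arm can. A call with a gripper value outside its range is refused whole. The fingers move at their own pace and stop on an object; "squeeze" is the grip in N (left out, the last holds). Time passes only in rows, so rows that do not move let the fingers close. It gives the time, the measured TCP pose, the force and the opening at its end, in the units of the state.
- bot.read_state(): the state, without advancing time (a new reading comes with each control period).
- bot.grab_frame(name): name is "scene" or "top"; returns a dict with "img" (480x640x3 uint8, red, green, blue), "mtx" (3x3 intrinsics, pixels), "dist_coeffs" ([k1, k2, p1, p2, k3] as OpenCV has them; the pictures are not rectified), "world_from_camera" (4x4, takes a point from camera to world coordinates). Camera axes: x right, y down, z forward; pixel columns grow to the right and rows downward; lengths in m; the calibration is good to about 2 mm. A picture is of the moment at which its call begins. There is no depth.
- bot.close_job(): hands the job in, once; it reports no verdict.
The state is a dict: "time": time; "joint_positions": joint angles; "qvel": joint speeds; "tau": joint torques, N m; "tcp_pos": TCP position; "tool_rot": TCP orientation; "force": force on the tool from outside, world axes, zero at the start; "ft_torque": the same for the moment, N m; "gripper_width": finger opening in m.
Only numpy, scipy, OpenCV 4.12 (cv2) and the standard library are available. Lean on these libraries where they do the work, as an engineer would, in place of code of your own. Each camera call takes 0.05 s, during which the arm holds its last target.

### The job

Bring the piston to its next measuring position: press the black plunger button on the index arm in with the fingertips to free the table, turn the table anticlockwise (seen from above) to the very next index hole, no further, and let the plunger spring fully out in it so that the table is locked again. Only press and push: do not pinch or lift anything, do not touch the piston, and leave the loose parts on the bench where they are.

Things in the scene. Friction and masses are not known exactly. Their poses are not given: they have to be found in the camera images.
- axis (a point): Point on the table's vertical turning axis, at the top face of the round steel rotor, 198 mm across (80 mm above the bench). Its frame is that of the fixed base (z up): at the start the index arm points along this frame's -x.
- index_base: The fixed base, a grey drum on a 264 mm round foot; origin on the turning axis at bench height. Round its top runs a steel flange, 256 mm across, top 58 mm above the bench, with eight 12 mm index holes evenly spaced (45 degrees) on a circle of 115 mm radius. A dial gauge on a 190 mm column stands on its far side.
- next_hole (a point): Fixed point: mouth of the next index hole anticlockwise (seen from above), in the top of the flange, 115 mm from the axis, 45 degrees on from the hole that the arm starts in. Its height is 58 mm.
- plunger_top (a point): Centre of the top of the round black button, 32 mm across, 10 mm thick, on the index arm's end, 150 mm from the axis; moves with it. Out, its top is 112 mm above the bench. Pressing straight down takes 4 N at first, 8 N at the end. Its pin sits in the index hole from below and locks the arm.
- index_arm (a point): Point inside the index arm below the button, 150 mm from the axis, 70 mm above the bench. The arm is a dark steel bar 30 mm wide, 60 to 80 mm above the bench, sticking out radially to 170 mm from the axis; a 34 mm boss under the button reaches 86 mm. Its sides can be pushed: beside it, beyond 132 mm from the axis, all is free down to the bench.
- turntable (a joint): Angle of the rotor with its arm and button, rad: 0 at the start, growing anticlockwise seen from above; the next hole is at 0.785. It takes about 2 N at the button to turn it unlocked, 3 N with the pin sliding under the flange, and it stays where it is left. In a hole it has about 0.02 rad of play either way.
- plunger (a joint): How far the button is pressed in, m: 0 fully out (pin home in a hole), over 0.010 pin clear of the hole, 0.015 fully in. Let go between two holes, the button stays 10 mm down, its pin sliding along under the flange as the arm is pushed on, and springs fully out by itself at the next hole, which stops and locks the arm.
- piston_center (a point): Centre of the aluminium piston, 86 mm across and 50 mm tall, standing loose on the middle of the rotor between three low jaws; its top is 130 mm above the bench.
- spare_piston: Bystander on the bench: spare piston, 76 mm across, 45 mm tall; origin at the middle of its underside.
- wrist_pin: Bystander on the bench: upright steel wrist pin, 22 mm across, 58 mm tall; origin at the middle of its underside.
- valve_spring: Bystander on the bench: upright valve spring, 29 mm across, 46 mm tall; origin at the middle of its underside.
- carton: Bystander on the bench: cardboard carton 120 x 75 mm, 45 mm tall; origin at the middle of its underside.
- conrod: Bystander on the bench: connecting rod lying flat, 160 mm long, 18 mm thick; origin at the middle of its underside.
- spanner: Bystander on the bench: spanner lying flat, 160 mm long; origin at the middle of its underside.
- bearing_ring: Bystander on the bench: steel ring lying flat, 60 mm across, 16 mm tall; origin at the middle of its underside.
Not all that is in view belongs to the job. What is shaped like the part that bears piston_center but blue or red is not meant.

How it is judged:
On the way, in this order (a step that is already met when the one before it is completed fails the run):
1. the plunger is pressed in clear of its first hole, with the table still there (value of joint plunger above 0.01 m and value of joint turntable between -0.08 and 0.1 rad).
2. the table has come to the next hole and the plunger has sprung out in it (value of joint turntable between 0.735 and 0.835 rad and value of joint plunger below 0.0025 m), for 0.2 s.
At the end, for the whole second after the job is handed in: The table stands 45 degrees (0.785 rad, within 0.05) anticlockwise of its start, at rest, the plunger is out (less than 2.5 mm pressed), and the piston still stands upright in the middle of the rotor (within 6 mm) (all of step 2 and velocity of joint turntable between -0.05 and 0.05 rad/s and horizontal distance between piston_center and axis below 0.006 m and height (world z) of piston_center between 0.099 and 0.111 m and angle between piston_center's own z axis and vertical below 0.08 rad); the robot touches nothing.
It fails at once if the table is turned past the next hole (value of joint turntable above 0.9 rad).
It fails at once if the table is turned backwards (value of joint turntable below -0.12 rad).
It fails at once if the robot touches the piston (contact force between any of the fingers, the arm and piston above 1 N).
It fails at once if the piston is lifted or shifted out of its place (horizontal distance between piston_center and axis above 0.008 m or height (world z) of piston_center above 0.112 m).
It fails at once if a loose part on the bench is moved more than 20 mm or lifted (distance of any of spare_piston, wrist_pin, valve_spring, carton, conrod, spanner, bearing_ring from where it was at the start of the episode above 0.02 m).
It also fails if it takes over 48 s, if anything falls off the work surface, if the arm or the gripper's body presses on something with over 40 N, if the wrist force passes 120 N, or if a joint passes its speed limit or range.

## Working session

There is one attempt and no reset: what is moved stays moved. The work goes in short steps, Python scripts to look and compute and a tool call to move; the robot and the scene stay as the last step left them, time stands still between calls to the robot, and variables do not carry over. Pictures are saved under pics/ and viewed, and the job is handed in when it is done.

Besides the shell and the picture viewer there is one more tool, called after "Request:" as a command line: name --argument value ..., lists and objects as JSON in quotes. servo_tool: Moves the arm, as the interface text tells. Its arguments: {"type":"object","properties":{"fingers":{"type":"array","items":{"type":"number"}},"delta_pos":{"type":"array","items":{"type":"array","items":{"type":"number"}}},"delta_rot":{"type":"array","items":{"type":"array","items":{"type":"number"}}},"squeeze":{"type":"number"}},"required":["fingers","delta_pos","delta_rot"]}

```bash
mkdir -p pics; python3 - <<'E'
from cell import bot
import cv2,numpy as np
s=bot.read_state(); print(s)
for n in("scene","top"):
    f=bot.grab_frame(n); cv2.imwrite(f"pics/{n}0.png",f["img"][:,:,::-1]); print(n,f["mtx"].tolist(),f["dist_coeffs"],np.round(f["world_from_camera"],3).tolist())
E
```

```text
{'time': 0.0, 'joint_positions': array([ 1.19161896e+00,  1.31200926e-01,  1.48927415e+00, -1.20374011e-05,
        1.52301290e+00, -8.54110071e-02]), 'qvel': array([-0.00040363,  0.0002262 , -0.00120892,  0.00102586,  0.00236367,
       -0.00175061]), 'tau': array([-1.06146524e-04, -5.69419134e+01, -5.00545549e+01, -3.45280148e-05,
        1.49911753e-02,  1.04843596e-05]), 'tcp_pos': array([0.17351835, 0.57378142, 0.23022351]), 'tool_rot': array([-3.14144295e+00,  1.88943448e-03,  1.27703069e+00]), 'force': array([-1.06018879, -1.12676224,  0.08151275]), 'ft_torque': array([-0.05324608, -0.03825072,  0.00270204]), 'gripper_width': 0.08549740190843208}
scene [[615.9876437367025, 0.0, 306.11311805141565], [0.0, 615.9876437367025, 235.60860454393134], [0.0, 0.0, 1.0]] [0.07425379 0.         0.         0.         0.        ] [[-0.873, 0.389, -0.293, 0.891], [0.487, 0.695, -0.529, 0.617], [-0.002, -0.605, -0.797, 0.961], [0.0, 0.0, 0.0, 1.0]]
top [[520.1438469536679, 0.0, 325.0663735626937], [0.0, 520.1438469536679, 237.8028952265905], [0.0, 0.0, 1.0]] [-0.0429904  0.         0.         0.         0.       ] [[0.016, -0.978, 0.21, 0.32], [-1.0, -0.015, 0.004, 0.04], [-0.001, -0.21, -0.978, 1.273], [0.0, 0.0, 0.0, 1.0]]
```

View pics/scene0.png

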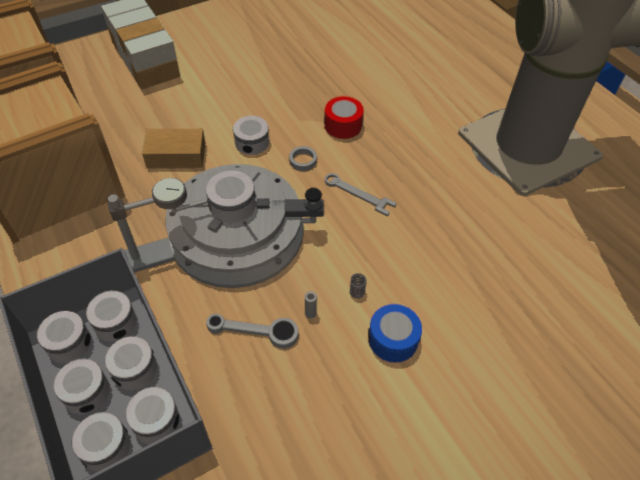

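View pics/top0.png

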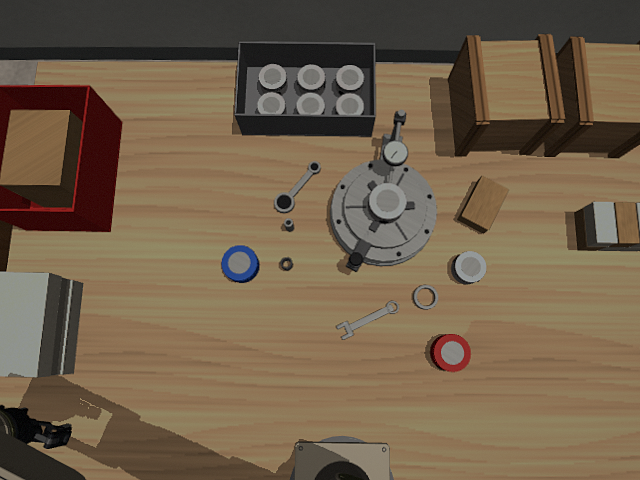

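Top view: the grey piston on the rotor is at (387,202), the black button at about (356,261), and the arm points down-left. Pistons that could be mistaken for it: spare (469,267), red (452,352), blue (240,263) and six in the box (272–350, 77–105). Black round things that could be mistaken for the button: gripper (40,430), conrod eye (284,202), valve spring (286,264). I choose the button at top (356,261) / scene (313,195), because it sits on the end of the index arm. Next I measure and check it in close crops.

```bash
cat > h.py <<'E'
from cell import bot
import cv2,numpy as np
def ray(f,uv):
    p=cv2.undistortPoints(np.array(uv,float).reshape(-1,1,2),f["mtx"],np.array(f["dist_coeffs"])).reshape(-1,2)
    d=np.c_[p,np.ones(len(p))]@f["world_from_camera"][:3,:3].T
    return f["world_from_camera"][:3,3],d
def onz(f,uv,z):
    o,d=ray(f,uv); return o+d*((z-o[2])/d[:,2])[:,None]
def proj(f,P):
    T=np.linalg.inv(f["world_from_camera"]); r,_=cv2.Rodrigues(T[:3,:3])
    return cv2.projectPoints(np.array(P,float).reshape(-1,1,3),r,T[:3,3],f["mtx"],np.array(f["dist_coeffs"]))[0].reshape(-1,2)
def blobs(m,box,amin=30):
    x0,y0,x1,y1=box; k=np.zeros_like(m); k[y0:y1,x0:x1]=m[y0:y1,x0:x1]
    n,l,st,c=cv2.connectedComponentsWithStats(k)
    return [(st[i].tolist(),c[i].round(1).tolist()) for i in range(1,n) if st[i][4]>=amin],l
E
python3 - <<'E'
from h import *
for n,box,pb in(("top",(335,235,380,285),(360,175,415,230)),("scene",(295,180,330,225),(200,160,262,225))):
    f=bot.grab_frame(n); g=cv2.cvtColor(f["img"],cv2.COLOR_RGB2GRAY)
    b,_=blobs((g<45).astype(np.uint8),box); print(n,"dark",b)
    for t in (150,165,180):
        b,_=blobs((g>t).astype(np.uint8),pb); print(t,b)
    x0,y0,x1,y1=(300,130,470,300) if n=="top" else (140,140,350,300)
    cv2.imwrite(f"pics/{n}_c.png",cv2.resize(f["img"][y0:y1,x0:x1,::-1],None,fx=3.5,fy=3.5,interpolation=cv2.INTER_CUBIC))
E
```

```text
top dark [([346, 252, 19, 20, 208], [354.5, 260.2])]
150 [([370, 197, 36, 21, 78], [387.5, 210.9])]
165 []
180 []
scene dark [([306, 189, 15, 14, 169], [313.0, 195.2]), ([295, 204, 28, 13, 179], [310.0, 212.3])]
150 [([206, 171, 47, 35, 719], [229.2, 187.8])]
165 []
180 []
```

View pics/top_c.png

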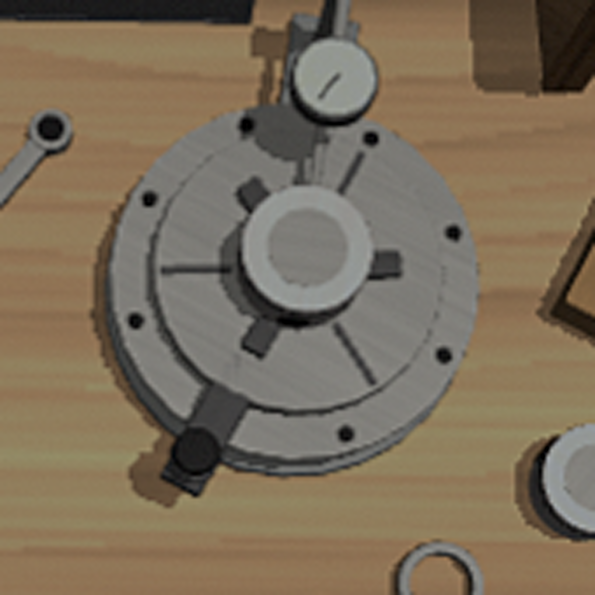

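View pics/scene_c.png

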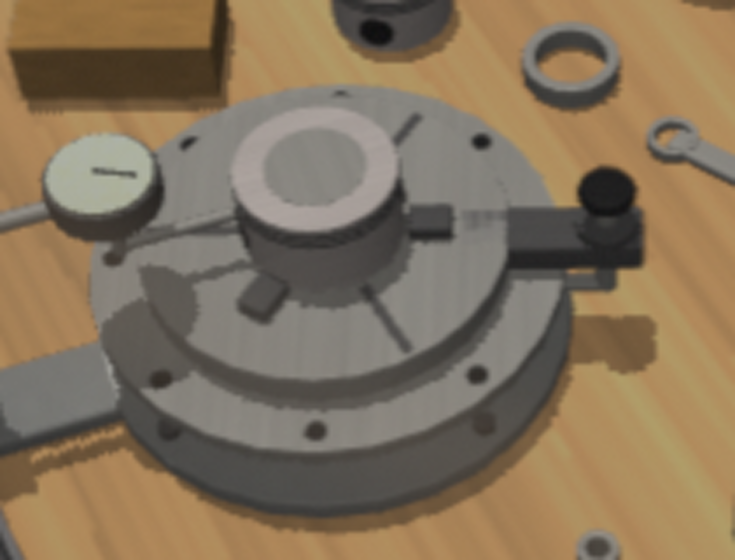

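The crops confirm it: black button at crop (193,450) on the dark arm, with seven open holes visible in the flange. The next hole anticlockwise is at crop (346,434), which is about (399,254) in the top view. Now I fit positions.

```bash
python3 - <<'E'
from h import *
from scipy.optimize import least_squares
f=bot.grab_frame("top"); g=cv2.cvtColor(f["img"],cv2.COLOR_RGB2GRAY)
uv=[]
for c in [(247,125),(371,138),(453,233),(444,355),(346,434),(135,320),(149,199)]:
    u,v=c[0]/3.5+300-.36,c[1]/3.5+130-.36; x,y=int(round(u)),int(round(v))
    w=g[y-4:y+5,x-4:x+5].astype(float); w=np.clip(np.median(w)-15-w,0,None); Y,X=np.mgrid[y-4:y+5,x-4:x+5]
    uv.append(((w*X).sum()/w.sum(),(w*Y).sum()/w.sum()))
P=onz(f,uv,0.056)[:,:2]
k=np.array([4,3,2,1,-0,-0,0]) 
def model(p):
    # index offsets from next hole (i=4): anticlockwise steps
    st=np.array([4,3,2,1,0,-2,-3])*-1
    st=np.array([-4+0,0,0,0,0,0,0])
    return st
a=lambda p:np.arctan2(P[:,1]-p[1],P[:,0]-p[0])
def res(p):
    st=np.round((a(p)-p[2])/(np.pi/4)); th=p[2]+st*np.pi/4
    return (np.c_[p[0]+.115*np.cos(th),p[1]+.115*np.sin(th)]-P).ravel()
c0=P.mean(0); p0=[*c0,np.arctan2(P[4,1]-c0[1],P[4,0]-c0[0])]
s=least_squares(res,p0); p=s.x; print("axis",p[:2],"next deg",np.rad2deg(p[2]),"rms mm",np.sqrt((s.fun**2).mean())*1e3)
th=p[2]-np.pi/4
C=p[:2]; print("button pred",C+.15*np.array([np.cos(th),np.sin(th)]), "next",C+.15*np.array([np.cos(p[2]),np.sin(p[2])]), np.rad2deg(th))
fs=bot.grab_frame("scene")
m=[onz(f,[(354.5,260.2)],.109)[0],onz(fs,[(313,195.2)],.109)[0]]; print("button meas",m)
for q in m: d=q[:2]-C; print(np.hypot(*d),np.rad2deg(np.arctan2(d[1],d[0])))
for n,ff,z in(("ring",(425,296),.016),("spanner ring",(391,307),.008),("spare",(470,268),.045),("spring",(286,264),.046),("pin",(288,226),.058),("spanner end",(344,330),.008)): print(n,onz(f,[ff],z)[0].round(3))
print("piston scene",onz(fs,[(229.2,187.8)],.13)[0])
E
```

```text
axis [ 0.65516602 -0.09599878] next deg -163.14446013679145 rms mm 0.3952748150218468
button pred [ 0.52290185 -0.02524435] next [ 0.51161019 -0.13949273] -208.14446013679145
button meas [array([ 0.51830967, -0.0223246 ,  0.109     ]), array([ 0.52211567, -0.02319545,  0.109     ])]
0.15542698089556362 151.7049873199505
0.15166648230081475 151.31312326861948
ring [ 0.449 -0.198  0.016]
spanner ring [ 0.422 -0.117  0.008]
spare [ 0.514 -0.302  0.045]
spring [0.517 0.138 0.046]
pin [0.608 0.135 0.058]
spanner end [ 0.365 -0.003  0.008]
piston scene [ 0.65401332 -0.09619947  0.13      ]
```

Positions found, with hole fit rms 0.4 mm: axis (0.655, -0.096), button (0.522, -0.024), and the arm goes from 151.9° to 196.9°. Next I swing over the button with fingers shut and the jaw axis along the arm (yaw -28°).

Request:
servo_tool --fingers '[1, 1, 1, 1, 1, 1, 1, 1, 1, 1, 1, 1]' --delta_pos '[[2.3, -4, 0], [2.3, -4, 0], [2.3, -4, 0], [2.3, -4, 0], [2.3, -4, 0], [2.3, -4, 0], [2.3, -4, 0], [2.3, -4, 0], [2.3, -4, 0], [2.3, -4, 0], [2.3, -4, 0], [2.3, -4, 0]]' --delta_rot '[[0, 0, -6.5], [0, 0, -6.5], [0, 0, -6.5], [0, 0, -6.5], [0, 0, -6.5], [0, 0, -6.5], [0, 0, -6.5], [0, 0, -6.5], [0, 0, -6.5], [0, 0, -6.5], [0, 0, -6.5], [0, 0, -6.5]]' --squeeze 30

```text
time: 1.8
tcp_pos: [0.4504, 0.0929, 0.2315]
tool_rot: [-3.141, -0.001, -0.088]
force: [0.6, 0.7, 0.5]
gripper_width: 0.0002
```

Request:
servo_tool --fingers '[1, 1, 1, 1, 1, 1, 1, 1]' --delta_pos '[[1.8, -3, 0], [1.8, -3, 0], [1.8, -3, 0], [1.8, -2.7, 0], [0, 0, -4], [0, 0, -4], [0, 0, -2], [0, 0, 0]]' --delta_rot '[[0, 0, -6], [0, 0, -6], [0, 0, -6], [0, 0, -5], [0, 0, 0], [0, 0, 0], [0, 0, 0], [0, 0, 0]]'

```text
time: 2.8
tcp_pos: [0.5201, -0.0225, 0.1293]
tool_rot: [3.14, 0.004, -0.486]
force: [-0.2, 0.1, 0.0]
gripper_width: -0.0001
```

```bash
python3 - <<'E'
from h import *
out=[]
for n,b in(("top",(310,190,410,300)),("scene",(250,130,370,260))):
    f=bot.grab_frame(n); x0,y0,x1,y1=b
    out.append(cv2.resize(f["img"][y0:y1,x0:x1,::-1],(400,440 if n=="top" else 433),interpolation=cv2.INTER_CUBIC)[:430])
cv2.imwrite("pics/over.png",np.hstack(out)); print(bot.read_state()["tcp_pos"],bot.read_state()["force"])
E
```

```text
[ 0.52214103 -0.02273924  0.13214361] [0.13999062 0.05401764 0.37157906]
```

View pics/over.png

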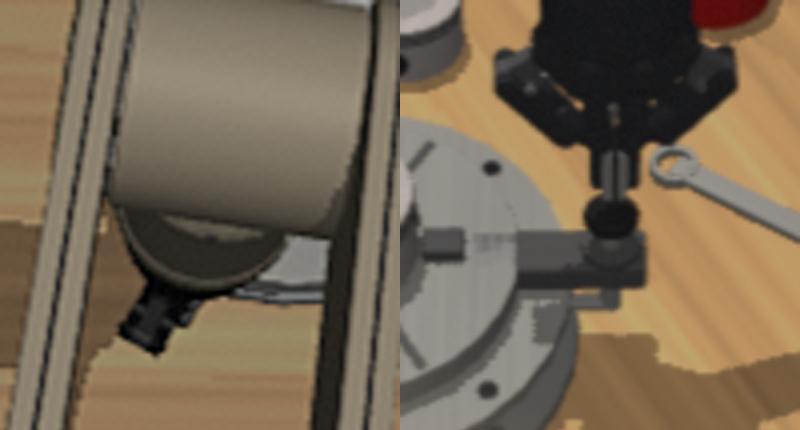

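In the scene crop the shut fingertips stand just above the black button, at about (612,185) over (612,215). Pressing now.

Request:
servo_tool --fingers '[1, 1, 1, 1, 1, 1, 1]' --delta_pos '[[0, -0.1, -1], [0, 0, -0.8], [0, 0, -0.4], [0, 0, -0.4], [0, 0, -0.4], [0, 0, -0.2], [0, 0, 0]]' --delta_rot '[[0, 0, 0], [0, 0, 0], [0, 0, 0], [0, 0, 0], [0, 0, 0], [0, 0, 0], [0, 0, 0]]'

```text
time: 3.78
tcp_pos: [0.5219, -0.0238, 0.0997]
tool_rot: [3.142, -0.0, -0.486]
force: [-2.1, -0.2, 6.1]
gripper_width: 0.0003
```

Request:
servo_tool --fingers '[1, 1, 1]' --delta_pos '[[0, 0, -0.2], [0, 0, -0.2], [0, 0, 0]]' --delta_rot '[[0, 0, 0], [0, 0, 0], [0, 0, 0]]'

```text
time: 4.15
tcp_pos: [0.5222, -0.0234, 0.0969]
tool_rot: [-3.141, -0.001, -0.486]
force: [-7.2, 2.8, 15.0]
gripper_width: 0.0001
```

Request:
servo_tool --fingers '[1, 1, 1, 1, 1, 1, 1]' --delta_pos '[[-0.23, -0.45, 0], [-0.22, -0.46, 0], [-0.2, -0.47, 0], [-0.18, -0.48, 0], [-0.16, -0.48, 0], [-0.14, -0.48, 0], [0, 0, 0]]' --delta_rot '[[0, 0, 2], [0, 0, 2], [0, 0, 2], [0, 0, 2], [0, 0, 2], [0, 0, 2], [0, 0, 0]]'

```text
time: 5.03
tcp_pos: [0.5105, -0.052, 0.0969]
tool_rot: [3.142, -0.0, -0.276]
force: [-8.3, 1.9, 16.9]
gripper_width: 0.0001
```

```bash
python3 - <<'E'
from h import *
f=bot.grab_frame("scene"); cv2.imwrite("pics/drag.png",cv2.resize(f["img"][120:280,180:380,::-1],None,fx=4,fy=3.7*4/3.7,interpolation=cv2.INTER_CUBIC)[:600])
E
```

```text
(no output)
```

View pics/drag.png

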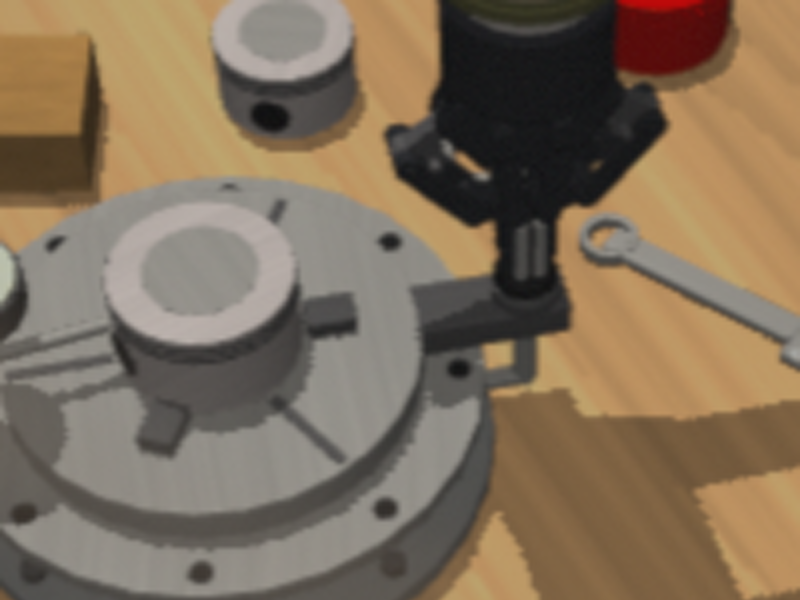

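The arm has followed the drag: the button is now at crop (525,280) and the old hole at (458,368) is open. I keep dragging to about 28°, then lift.

Request:
servo_tool --fingers '[1, 1, 1, 1, 1, 1, 1, 1, 1, 1, 1]' --delta_pos '[[-0.14, -0.45, 0], [-0.12, -0.45, 0], [-0.11, -0.46, 0], [-0.09, -0.46, 0], [-0.08, -0.46, 0], [-0.06, -0.46, 0], [-0.05, -0.46, 0], [-0.03, -0.46, 0], [-0.02, -0.46, 0], [0, -0.46, 0], [0, 0, 0]]' --delta_rot '[[0, 0, 1.8], [0, 0, 1.8], [0, 0, 1.8], [0, 0, 1.8], [0, 0, 1.8], [0, 0, 1.8], [0, 0, 1.8], [0, 0, 1.8], [0, 0, 1.8], [0, 0, 1.8], [0, 0, 0]]'

```text
time: 6.45
tcp_pos: [0.5042, -0.0985, 0.097]
tool_rot: [3.14, -0.002, 0.038]
force: [-4.5, -1.6, 12.6]
gripper_width: 0.0
```

Request:
servo_tool --fingers '[1, 1, 1, 1, 1, 1]' --delta_pos '[[0, 0, 0.5], [0, 0, 1], [0, 0, 2], [0, 0, 2], [0, 5, 0], [0, 2, 0]]' --delta_rot '[[0, 0, 0], [0, 0, 0], [0, 0, 0], [0, 0, 0], [0, 0, 0], [0, 0, 0]]'

```text
time: 7.2
tcp_pos: [0.5033, -0.0259, 0.1506]
tool_rot: [-3.141, -0.0, 0.038]
force: [0.5, -1.0, -0.6]
gripper_width: 0.0
```

```bash
python3 - <<'E'
from h import *
f=bot.grab_frame("scene"); cv2.imwrite("pics/lift.png",cv2.resize(f["img"][120:270,180:380,::-1],None,fx=4,fy=4,interpolation=cv2.INTER_CUBIC))
g=cv2.cvtColor(f["img"],cv2.COLOR_RGB2GRAY)
C=np.array([.655,-.096])
for th in (180,182): print(th,proj(f,[[C[0]+.15*np.cos(np.radians(th)),C[1]+.15*np.sin(np.radians(th)),.102]]))
print(bot.read_state()["tcp_pos"])
E
```

```text
180 [[301.9609371  169.03237664]]
182 [[300.59355995 167.29739105]]
[ 0.50313358 -0.02434078  0.15031633]
```

View pics/lift.png

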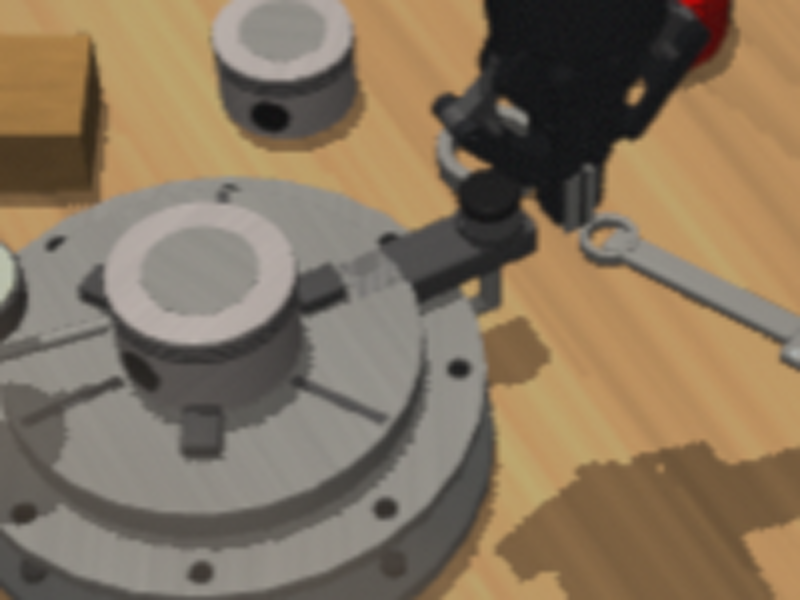

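The button rests at crop (490,192), which is about 28° and still held 10 mm down. I tilt the tool 15° so the tips lead, descend beside the arm and approach its side.

Request:
servo_tool --fingers '[1, 1, 1, 1, 1, 1, 1, 1]' --delta_pos '[[0, 0, 0], [0, 0, -1.5], [0, 0, -3], [0, 0, -2.5], [0, 0, -1.4], [0, -1.5, 0], [0, -1.5, 0], [0, -0.5, 0]]' --delta_rot '[[-7.5, 0, 0], [-7.5, 0, 0], [0, 0, 0], [0, 0, 0], [0, 0, 0], [0, 0, 0], [0, 0, 0], [0, 0, 0]]'

```text
time: 8.25
tcp_pos: [0.5042, -0.0644, 0.0676]
tool_rot: [2.88, 0.008, 0.035]
force: [-0.6, 0.0, 0.7]
gripper_width: -0.0002
```

Request:
servo_tool --fingers '[1, 1, 1, 1, 1]' --delta_pos '[[0, -0.3, 0], [0, -0.3, 0], [0, -0.3, 0], [0, -0.3, 0], [0, 0, 0]]' --delta_rot '[[0, 0, 0], [0, 0, 0], [0, 0, 0], [0, 0, 0], [0, 0, 0]]'

```text
time: 8.88
tcp_pos: [0.5034, -0.0745, 0.0663]
tool_rot: [2.88, 0.01, 0.037]
force: [-0.6, 1.7, 0.1]
gripper_width: -0.0003
```

Request:
servo_tool --fingers '[1, 1, 1, 1, 1, 1, 1, 1, 1]' --delta_pos '[[-0.04, -0.27, 0], [-0.03, -0.27, 0], [-0.03, -0.27, 0], [-0.02, -0.27, 0], [-0.02, -0.27, 0], [-0.01, -0.27, 0], [0, -0.27, 0], [0, -0.27, 0], [0, 0, 0]]' --delta_rot '[[0, 0, 1], [0, 0, 1], [0, 0, 1], [0, 0, 1], [0, 0, 1], [0, 0, 1], [0, 0, 1], [0, 0, 1], [0, 0, 0]]'

```text
time: 10.0
tcp_pos: [0.5017, -0.0968, 0.0663]
tool_rot: [2.879, 0.01, 0.176]
force: [1.3, 0.7, -0.6]
gripper_width: 0.0005
```

```bash
python3 - <<'E'
from h import *
f=bot.grab_frame("scene"); cv2.imwrite("pics/push.png",cv2.resize(f["img"][120:270,180:380,::-1],None,fx=4,fy=4,interpolation=cv2.INTER_CUBIC))
C=np.array([.655,-.096])
for z in(.102,.112):
  for th in (188,190,192,194,196.9): print(z,th,proj(f,[[C[0]+.15*np.cos(np.radians(th)),C[1]+.15*np.sin(np.radians(th)),z]]))
E
```

```text
0.102 188 [[296.04455928 162.36176572]]
0.102 190 [[294.38619673 160.81112718]]
0.102 192 [[292.66037571 159.31001361]]
0.102 194 [[290.86927923 157.85967704]]
0.102 196.9 [[288.16076919 155.84930296]]
0.112 188 [[295.96320679 158.69133775]]
0.112 190 [[294.29360801 157.13745681]]
0.112 192 [[292.55612184 155.63323081]]
0.112 194 [[290.7529463  154.17991055]]
0.112 196.9 [[288.0262167  152.16543607]]
```

View pics/push.png

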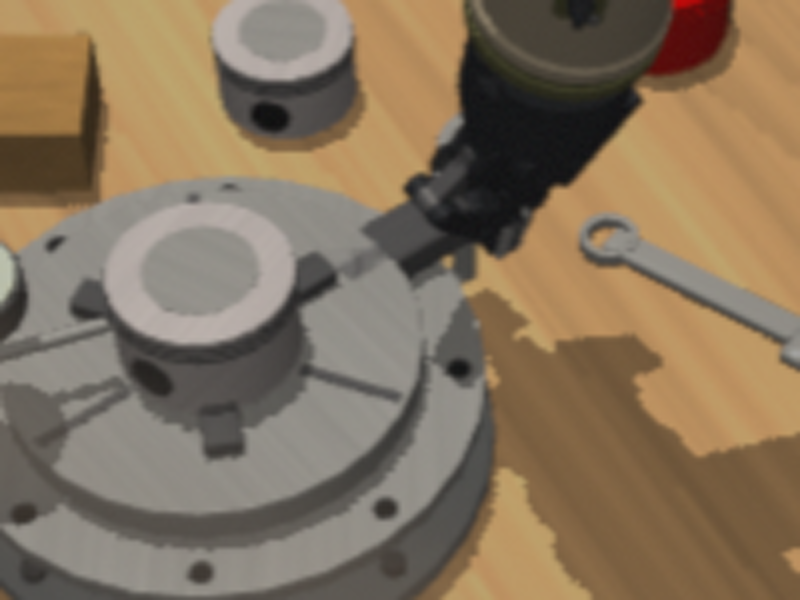

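The arm follows the push and the tips sit against its side near crop (500,235). I go on in small steps and watch the force for the lock.

Request:
servo_tool --fingers '[1, 1, 1, 1, 1]' --delta_pos '[[0, -0.25, 0], [0.01, -0.25, 0], [0.01, -0.25, 0], [0.02, -0.25, 0], [0, 0, 0]]' --delta_rot '[[0, 0, 1], [0, 0, 1], [0, 0, 1], [0, 0, 1], [0, 0, 0]]'

```text
time: 10.68
tcp_pos: [0.5023, -0.107, 0.0663]
tool_rot: [2.879, 0.01, 0.246]
force: [0.5, -0.6, -0.4]
gripper_width: -0.0001
```

Request:
servo_tool --fingers '[1, 1, 1, 1]' --delta_pos '[[0.02, -0.2, 0], [0.02, -0.2, 0], [0.02, -0.2, 0], [0, 0, 0]]' --delta_rot '[[0, 0, 0.7], [0, 0, 0.7], [0, 0, 0.7], [0, 0, 0]]'

```text
time: 11.18
tcp_pos: [0.5029, -0.1125, 0.0663]
tool_rot: [2.88, 0.01, 0.283]
force: [-0.1, 0.1, -0.4]
gripper_width: 0.0
```

Request:
servo_tool --fingers '[1, 1, 1]' --delta_pos '[[0.03, -0.2, 0], [0.03, -0.2, 0], [0, 0, 0]]' --delta_rot '[[0, 0, 0.7], [0, 0, 0.7], [0, 0, 0]]'

```text
time: 11.55
tcp_pos: [0.5035, -0.1165, 0.0663]
tool_rot: [2.88, 0.01, 0.307]
force: [-0.6, -0.6, -0.1]
gripper_width: -0.0001
```

```bash
python3 - <<'E'
from h import *
print(bot.read_state()["force"])
f=bot.grab_frame("scene"); cv2.imwrite("pics/push2.png",cv2.resize(f["img"][120:270,180:380,::-1],None,fx=4,fy=4,interpolation=cv2.INTER_CUBIC))
f=bot.grab_frame("top"); cv2.imwrite("pics/push2t.png",cv2.resize(f["img"][170:320,320:520,::-1],None,fx=4,fy=4,interpolation=cv2.INTER_CUBIC))
E
```

```text
[-0.63085569 -0.55977193 -0.05296125]
```

View pics/push2.png

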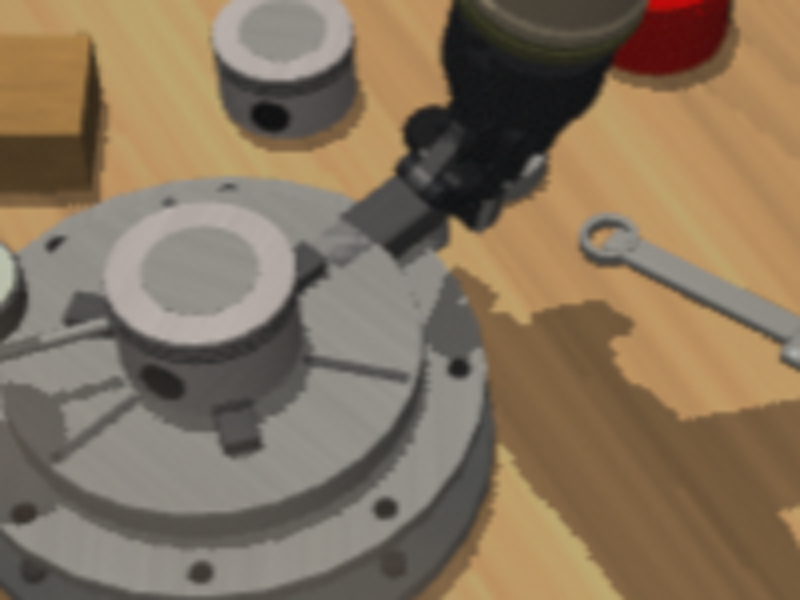

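View pics/push2t.png

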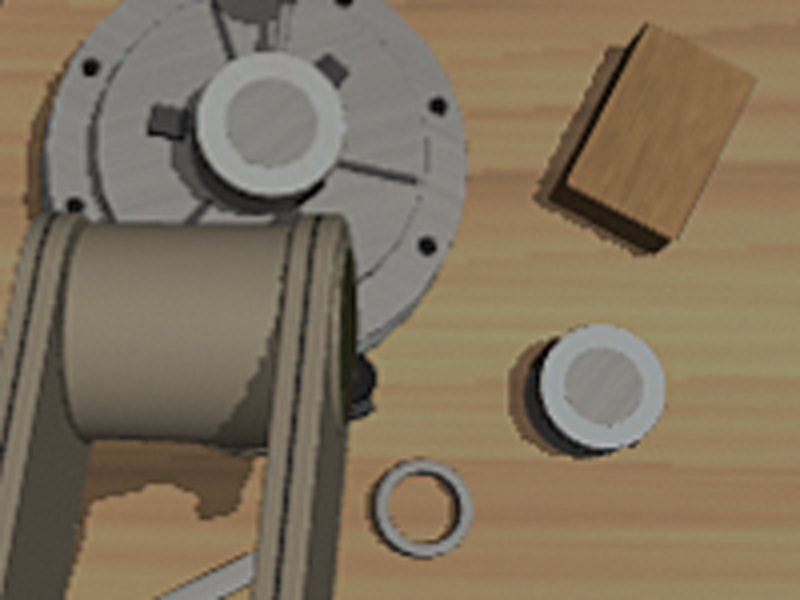

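```bash
python3 - <<'E'
from h import *
f=bot.grab_frame("top"); C=np.array([.655,-.096])
def ang(uv,z=.08):
    P=onz(f,[uv],z)[0][:2]-C; return np.degrees(np.arctan2(P[1],P[0]))%360, np.hypot(*P)
for a in [(252,192),(386,264),(261,338)]: print("jaw0",ang((a[0]/3.5+300,a[1]/3.5+130),.09))
for a in [(168,122),(332,68)]: print("jaw1",ang((a[0]/4+320,a[1]/4+170),.09))
for a in [(375,383),(338,325),(162,269)]: print("gr0",ang((a[0]/3.5+300,a[1]/3.5+130)))
for a in [(415,181),(340,162),(215,8)]: print("gr1",ang((a[0]/4+320,a[1]/4+170)))
for th in(192,194,196.9,199):
    t=np.radians(th)
    for z in(.102,.112):
        q=[C[0]+.15*np.cos(t),C[1]+.15*np.sin(t)-.016,z]; print(th,z,(proj(f,[q])-[320,170])*4)
E
```

```text
jaw0 (np.float64(32.95802377357489), np.float64(0.05828265781270406))
jaw0 (np.float64(269.6081082555523), np.float64(0.05856279038760073))
jaw0 (np.float64(153.8469755048969), np.float64(0.05909134705223144))
jaw1 (np.float64(79.96306039787909), np.float64(0.05635778872581592))
jaw1 (np.float64(316.79161026310817), np.float64(0.06146482501636112))
gr0 (np.float64(212.50362238978025), np.float64(0.0953875171407121))
gr0 (np.float64(213.42296676195394), np.float64(0.04889833749508184))
gr0 (np.float64(92.21317860273102), np.float64(0.09222899976443631))
gr1 (np.float64(256.9891976112957), np.float64(0.09416497474631606))
gr1 (np.float64(257.76734870826556), np.float64(0.048488170760436634))
gr1 (np.float64(17.35498990368382), np.float64(0.08874740065503958))
192 0.102 [[349.30663521 383.43859479]]
192 0.112 [[352.02557189 380.66337044]]
194 0.102 [[358.20979826 381.52793563]]
194 0.112 [[361.00187536 378.73744753]]
196.9 0.102 [[370.9599312  378.21148936]]
196.9 0.112 [[373.85647162 375.39450564]]
199 0.102 [[380.05741193 375.41149102]]
199 0.112 [[383.02826922 372.57214409]]
```

The rotor grooves and jaws show about 44.5–45° turned, so it should be at the hole. I back off and look at the button's height.

Request:
servo_tool --fingers '[1, 1, 1, 1, 1, 1, 1]' --delta_pos '[[0, 1, 0], [0, 3, 0], [0, 4, 0], [0, 4, 2], [0, 4, 4], [0, 4, 4], [0, 0, 0]]' --delta_rot '[[0, 0, 0], [0, 0, 0], [0, 0, 0], [0, 0, 0], [0, 0, 0], [0, 0, 0], [0, 0, 0]]'

```text
time: 12.58
tcp_pos: [0.506, 0.0873, 0.1705]
tool_rot: [2.88, 0.002, 0.311]
force: [0.2, -0.4, -0.0]
gripper_width: -0.0002
```

```bash
python3 - <<'E'
from h import *
print(bot.read_state()["tcp_pos"],bot.read_state()["force"])
C=np.array([.655,-.096])
for n,(x0,y0,x1,y1) in (("scene",(180,120,380,270)),("top",(320,170,520,320))):
    f=bot.grab_frame(n); cv2.imwrite(f"pics/{n}9.png",cv2.resize(f["img"][y0:y1,x0:x1,::-1],None,fx=4,fy=4,interpolation=cv2.INTER_CUBIC))
    t=np.radians(196.9)
    for z in(.102,.107,.112): print(n,z,proj(f,[[C[0]+.15*np.cos(t),C[1]+.15*np.sin(t),z]]))
    t=np.radians(151.9)
    print("start ref",proj(f,[[C[0]+.15*np.cos(t),C[1]+.15*np.sin(t),.112-(0.005)]]))
    g=cv2.cvtColor(f["img"],cv2.COLOR_RGB2GRAY); bx=(275,140,305,172) if n=="scene" else (390,245,425,285)
    print(blobs((g<45).astype(np.uint8),bx)[0])
E
```

```text
[0.50595874 0.08725818 0.17054979] [ 0.19472247 -0.3797373  -0.02545032]
scene 0.102 [[288.16076919 155.84930296]]
scene 0.107 [[288.09373355 154.01368715]]
scene 0.112 [[288.0262167  152.16543607]]
start ref [[312.14448909 195.25530871]]
[([282, 147, 15, 13, 147], [288.5, 153.3]), ([284, 164, 16, 8, 64], [293.0, 167.7])]
top 0.102 [[405.73528404 264.44865704]]
top 0.107 [[406.06698384 264.09753464]]
top 0.112 [[406.40143437 263.74349198]]
start ref [[355.78972397 258.47121958]]
[([391, 247, 23, 30, 230], [403.5, 263.9])]
```

View pics/scene9.png

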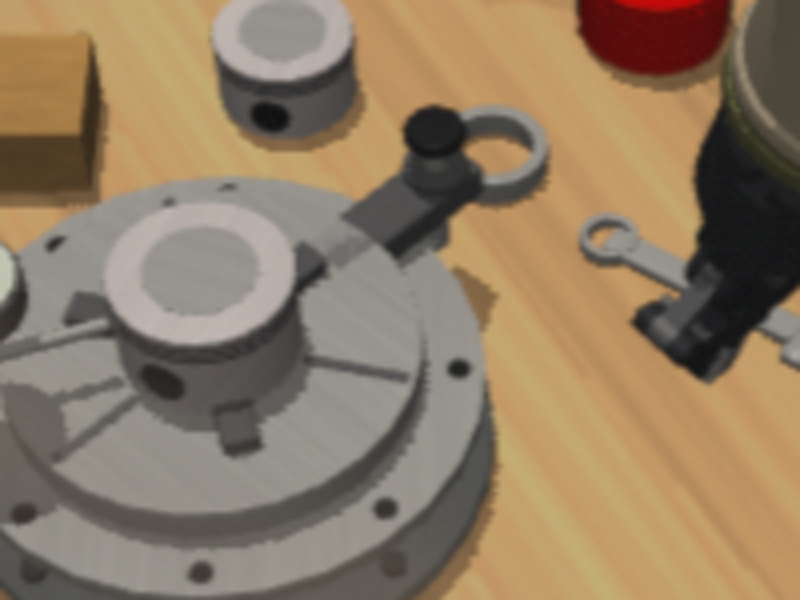

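View pics/top9.png

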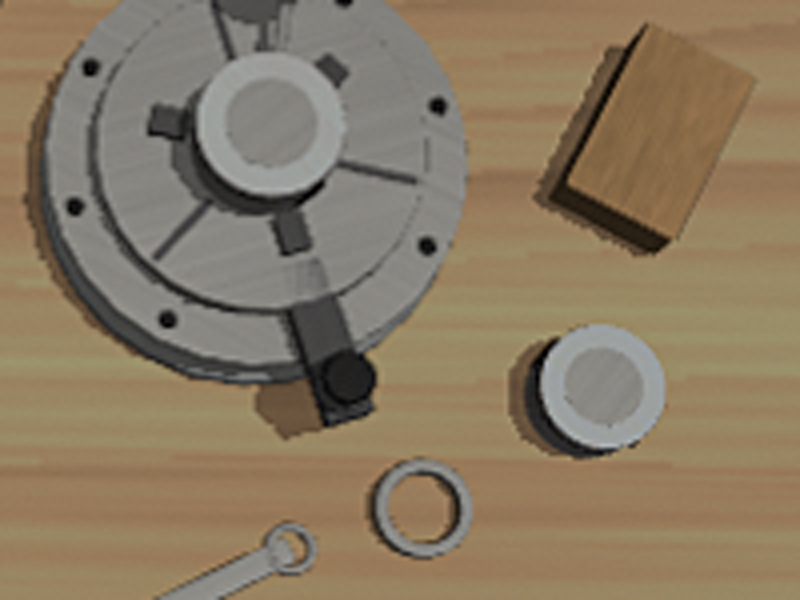

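The button stands fully out with its neck visible (scene crop (435,130)). Its blob centroid (288.5,153.3) matches a raised button at 45°. The old hole at top crop (168,320) is open and the gripper is well clear. I do a last piston check, then hand in.

```bash
python3 - <<'E'
from h import *
f=bot.grab_frame("scene"); g=cv2.cvtColor(f["img"],cv2.COLOR_RGB2GRAY)
b=blobs((g>150).astype(np.uint8),(200,160,262,225))[0]; print(b, onz(f,[b[0][1]],.13)[0])
print(bot.read_state()["time"],bot.read_state()["qvel"].round(3)); print(bot.close_job())
E
```

```text
[([204, 160, 58, 15, 374], [230.9, 163.2]), ([206, 169, 47, 37, 887], [229.1, 187.3])] [ 0.6255729  -0.14998933  0.13      ]
12.725 [-0.021  0.009  0.02  -0.001  0.001 -0.002]
the job is handed in; nothing more can be done
None
```

I pressed the plunger button in with the shut fingertips and dragged the table by friction to about 28°. Then I lifted off and pushed the side of the arm in small steps until the pin reached the next hole. The gripper was backed well clear before handing in at 12.7 s of the 48 s allowed; no verdict was reported.

- **Table angle:** the grooves and jaws on the rotor gave a turn of about 44.4–45.1°; two rough jaw readings gave about 47°. The button's position also fits 45°.
- **Plunger:** the button stands fully out, with its neck visible and its height the same as at the start. I felt no lock stop in the force while pushing, so this rests on the pictures. I did not push back on the arm to test the lock.
- **Piston:** its top patch is centred at pixel (229.1,187.3), against (229.2,187.8) at the start, so it has not moved. The position printed in that last check came from a different bright patch on the flange, so ignore it.
- **Loose parts:** the spare piston, carton, bearing ring and spanner look unmoved in the last pictures. I did not check the wrist pin, valve spring and conrod again, but the gripper passed at a distance from them.

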